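Set up the spirit burner to heat a covered beaker

TASK

Set up for heating water: put the brass spirit burner down into the well of the white stand, then stand the three-legged metal pot support over it with all its feet on the stand, then set the larger of the two glass beakers upright in the middle of the support, and last lay the lid on that beaker. Set the glass down gently, and leave the small beaker, the burner's cap, the meter, the matchbox and the rubber stopper where they lie.

Things in the scene. Friction and masses are not known exactly. Their poses are not given: they have to be found in the camera images.
- stand: White enamelled burner stand, fixed to the bench: a low round dish, 116 mm across at the bottom, 156 mm at the top, 32 mm high, with a flat top and a round central well 66 mm across whose floor is 10 mm above the bench (well 22 mm deep). Dark air windows in its flank. Origin: centre of its underside; z up.
- burner: Brass spirit burner: upright cylinder 56 mm across and 50 mm high with a 36 mm neck above, 58 mm high in all, dark opening on top; 190 g. Fits the well of the stand with 5 mm to spare all round; in it, it stands 36 mm above the stand's top. Origin: centre of its underside; z up its axis.
- support: Bare metal pot support, 62 mm high, 260 g: flat top ring 110 mm outside, 90 mm inside (10 mm wide, 10 mm thick). At 0, 120 and 240 degrees from its x axis: legs with 12 mm feet 57.5 mm from the axis, and flat arms 8 mm wide, flush with the top, running in to 14 mm from the axis. Pinch it across the ring between legs. Goes on the stand any way round. Origin: on its axis at sole level; z up.
- beaker: The larger glass beaker: clear, 60 mm outside diameter, 80 mm high, wall 3 mm (54 mm inside), open at the top with a tiny pouring lip (4 mm, look only) and white marks; about 110 g. Origin: centre of its underside; z up its axis.
- lid: Aluminium beaker lid, 68 mm across, 70 g, lying plug down. From its underside up: a plug 44 mm across and 6 mm high that drops inside the larger beaker's mouth, a 4 mm disc that rests on the rim, then an upright black knob 20 mm across whose top is 40 mm above the origin. Origin: centre of the plug's underside; z up.
- small_beaker: The smaller glass beaker, 42 mm across and 55 mm high; to be left alone. Origin: centre of its underside.
- cap: Brass screw cap of the burner, an open shallow cup 66 mm across and 16 mm high; to be left alone. Origin: centre of its underside.
- meter: Grey hand-held thermometer with a blank display, lying flat: 76 mm (its x) by 160 mm (its y) by 30 mm high; to be left alone. Origin: centre of its underside.
- matchbox: Cardboard matchbox lying flat, 36 mm (its x) by 53 mm (its y), 15 mm high; to be left alone. Origin: centre of its underside.
- stopper: Red-brown rubber stopper standing wide end down, 33 mm across, 26 mm high; to be left alone. Origin: centre of its underside.
Mind the look-alikes: they are no part of the job. Leave any green or red look-alike of the beaker alone.

How it is judged (in metres and radians):
On the way, in this order (a step that is already met when the one before it is completed fails the run):
1. the burner stands upright in the stand's well and is let go (horizontal distance between burner and stand below 0.008 m and z of burner in the frame of stand between 0.007 and 0.013 m and angle between burner's own z axis and vertical below 0.06 rad and contact force between the fingers and burner below 0.3 N), for 0.2 s.
2. the pot support stands level on the stand, over the burner, and is let go (horizontal distance between burner and stand below 0.008 m and z of burner in the frame of stand between 0.007 and 0.013 m and angle between each of burner, support's own z axis and vertical below 0.06 rad and horizontal distance between support and stand below 0.012 m and z of support in the frame of stand between 0.029 and 0.035 m and contact force between the fingers and support below 0.3 N), for 0.2 s.
3. the larger beaker stands upright in the middle of the support and is let go (horizontal distance between burner and stand below 0.008 m and z of burner in the frame of stand between 0.007 and 0.013 m and angle between each of burner, support, beaker's own z axis and vertical below 0.06 rad and horizontal distance between support and stand below 0.012 m and z of support in the frame of stand between 0.029 and 0.035 m and horizontal distance between beaker and support below 0.012 m and z of beaker in the frame of support between 0.059 and 0.065 m and contact force between the fingers and beaker below 0.3 N), for 0.2 s.
4. the lid lies level on the beaker's rim (horizontal distance between burner and stand below 0.008 m and z of burner in the frame of stand between 0.007 and 0.013 m and angle between each of burner, support, beaker, lid's own z axis and vertical below 0.06 rad and horizontal distance between support and stand below 0.012 m and z of support in the frame of stand between 0.029 and 0.035 m and horizontal distance between beaker and support below 0.012 m and z of beaker in the frame of support between 0.059 and 0.065 m and horizontal distance between lid and beaker below 0.008 m and z of lid in the frame of beaker between 0.071 and 0.077 m), for 0.2 s.
At the end, for the whole second after the job is handed in: Burner on the floor of the stand's well (8 mm off centre at most), support on the stand's top (12 mm), larger beaker on the support (12 mm), lid on its rim with the plug inside (8 mm); each within 3 mm of seated height, upright within 0.06 rad, at rest (all of step 4 and linear speed of each of burner, support, beaker, lid below 0.02 m/s); the robot touches nothing.
It fails at once if a bystander (small beaker, cap, meter, matchbox, stopper) is moved more than 20 mm (distance of any of small_beaker, cap, meter, matchbox, stopper from where it was at the start of the episode above 0.02 m).
It fails at once if the larger beaker is tipped by more than 0.6 rad (angle between beaker's own z axis and vertical above 0.6 rad).
It fails at once if the larger beaker is dropped: it falls freely, faster than 0.4 m/s (a drop of 8 mm) with no finger touching it (linear speed of beaker above 0.4 m/s and contact force between the fingers and beaker below 0.1 N).
It fails at once if the larger beaker is banged or pressed down on the support (over 60 N) (contact force between beaker and support above 60 N).
It also fails if it takes over 131 s, if anything falls off the work surface, if the arm or the gripper's body presses on something with over 40 N, if the wrist force passes 120 N, or if a joint passes its speed limit or range.

ROBOT

A 6-joint arm with a two-finger parallel gripper is mounted at the origin on the work surface. World frame = base frame: x ahead of the robot, y to its left, z up, the work surface at z = 0. Lengths are in m, angles in degrees, forces in N, time in s.
With the tool pointing down it reaches from about 0.35 to 0.875 m from the base axis. Payload 4.2 kg.
Tool frame: the origin (TCP) lies midway between the tips of the shut fingers; the grasp point (between the pads) lies 19 mm behind it; x points along the fingers, y is the direction in which the jaws open and shut, and the axes are right-handed (so a half turn about x gives the same grasp; the last joint's range is limited). The gripper opens to 87 mm and grips with 3 to 60 N. Pads are 19 mm wide; open, the fingers measure 117 mm over their backs; the gripper's body (75 mm by 190 mm) begins 51 mm behind the grasp point.
Start: joints at [-48.438, 22.042, 0.453, 0, -68.411, -14.817], TCP at [0.281, -0.558, 0.223] pointing down, gripper open.
Joint ranges: [-179.83, 179.83], [-69.29, 118.12], [-61.27, 80.66], [-181.25, 117.63], [-171.15, -9.14], [-177.46, 177.46]. Speed limits (degrees/s): [159.86, 159.86, 180, 180, 180, 180].

INTERFACE

Orientations are given as a 3x3 rotation matrix whose columns are the frame's x, y, z axes.
In Python, from station import r gives the robot as it stands.
- The arm moves only by the tool play_rows, never from a script. Its argument "plan" is a list that holds one entry, the list of rows, each a list of 6 numbers: the shift along the tool's x, y, z in cm, then the turn, a rotation vector about the tool's x, y, z in units of 10 degrees (1.0 is 10 degrees). A call has 1 to 5 rows; each row is the pose to reach, as a shift and turn from the pose commanded when the call began, along the tool's axes at that moment; what a row does not reach only later rows make up. A row lasts 1/8 s, in which the tool goes at most 62.5 mm and 10.7 degrees, less where a joint would pass 70% of its speed; a pose out of reach is approached as far as the arm can. A call with a gripper value outside its range is refused whole. "hand" is the opening, from 0 (shut) to 1 (fully open), set as the call begins (left out, the last holds). The fingers move at their own pace and stop on an object; the grip force is fixed at half the most. Time passes only in rows, so rows that repeat a pose let the fingers close. It gives the time, the measured TCP pose, the force and the opening at its end, in the units of the state.
- r.sense(): the state, without advancing time (a new reading comes with each control period).
- r.capture(name): name is "scene" or "top" or "wrist"; returns (picture, depth): 400x640x3 uint8, blue, green, red; 400x640 float32, m along the optical axis (not along the pixel's ray), 0 where there is no reading.
- r.get_calibration(name): a dict with "vfov" (degrees; the focal length in pixels is half the picture's height over the tangent of half this angle, whatever the lens; pixels are square), "cx", "cy" (the principal point, pixels), "rvec" (rotation vector, rad) and "tvec" (3), from world to camera coordinates, as OpenCV has them. Camera axes: x right, y down, z forward; pixel columns grow to the right and rows downward; lengths in m; the calibration is good to about 2 mm. A picture is of the moment at which its call begins: read the wrist's pose just before it. get_calibration takes no time and is no camera call; for the wrist camera it gives the pose at the moment of the call.
- r.finish_job(): hands the job in, once; it reports no verdict.
The state is a dict: "time_s": time; "joints": joint angles; "joint_velocities": joint speeds; "effort": joint torques, N m; "tcp_pos": TCP position; "ee_rot": TCP orientation; "wrist_force": force on the tool from outside, world axes, zero at the start; "moment": the same for the moment, N m; "gripper_width": opening from 0.0 (shut) to 1.0 (fully open).
Only numpy, scipy, OpenCV 4.12 (cv2) and the standard library are available. Lean on these libraries where they do the work, as an engineer would, in place of code of your own. Each camera call takes 0.05 s, during which the arm holds its last target.

## Working session

There is one attempt and no reset: what is moved stays moved. The work goes in short steps, Python scripts to look and compute and a tool call to move; the robot and the scene stay as the last step left them, time stands still between calls to the robot, and variables do not carry over. Pictures are saved under pics/ and viewed, and the job is handed in when it is done.

Besides the shell and the picture viewer there is one more tool, called after "Emit:" as name(argument=value, ...) on one line, values as JSON. play_rows: Moves the arm, as the interface text tells. Its arguments: {"type":"object","properties":{"plan":{"type":"array","items":{"type":"array","items":{"type":"array","items":{"type":"number"}}}},"hand":{"type":"number"}},"required":["plan"]}

```bash
ls; mkdir -p pics; cat > h.py <<'E'
from station import r
import numpy as np, cv2
def cam(n):
    c=r.get_calibration(n); f=200/np.tan(np.radians(c['vfov'])/2)
    K=np.array([[f,0,c['cx']],[0,f,c['cy']],[0,0,1.]])
    R,_=cv2.Rodrigues(np.array(c['rvec'],float)); return K,R,np.array(c['tvec'],float).ravel()
def ray(C,u,v,z):
    K,R,t=C; o=-R.T@t; d=R.T@np.linalg.inv(K)@np.array([u,v,1.]); return o+d*(z-o[2])/d[2]
def proj(C,p):
    K,R,t=C; q=K@(R@np.asarray(p)+t); return q[:2]/q[2]
def cloud(C,dep):
    K,R,t=C; v,u=np.mgrid[0:400,0:640]; 
    P=np.stack([(u-K[0,2])/K[0,0]*dep,(v-K[1,2])/K[1,1]*dep,dep],-1)
    return (P-t)@R
E
python3 - <<'E'
from h import *
for n in('scene','top','wrist'):
    C=cam(n); p,d=r.capture(n); cv2.imwrite(f'pics/{n}0.png',p); np.savez(f'{n}0.npz',p=p,d=d,K=C[0],R=C[1],t=C[2]); print(n,C, r.get_calibration(n))
print(r.sense())
E
```

```text
pics
scene (array([[374.79545882,   0.        , 320.3756037 ],
       [  0.        , 374.79545882, 198.81623655],
       [  0.        ,   0.        ,   1.        ]]), array([[ 0.12194274,  0.99252855, -0.00412784],
       [ 0.82495874, -0.10366571, -0.55560462],
       [-0.55188137,  0.06434666, -0.83143639]]), array([-0.07533147, -0.47228203,  1.21246596])) {'vfov': 56.17093777462875, 'cx': 320.37560370413144, 'cy': 198.81623655241984, 'rvec': array([ 1.98742985,  1.75597946, -0.53719261]), 'tvec': array([-0.07533147, -0.47228203,  1.21246596])}
top (array([[380.44615419,   0.        , 318.54791206],
       [  0.        , 380.44615419, 199.17549761],
       [  0.        ,   0.        ,   1.        ]]), array([[-0.02332387, -0.99969114, -0.00858053],
       [-0.99830786,  0.02374719, -0.05308004],
       [ 0.05326741,  0.00732798, -0.9985534 ]]), array([0.0255971 , 0.59094359, 1.0242012 ])) {'vfov': 55.461681485831384, 'cx': 318.5479120568877, 'cy': 199.17549760688405, 'rvec': array([ 2.16463091, -2.2162283 ,  0.04956775]), 'tvec': array([0.0255971 , 0.59094359, 1.0242012 ])}
wrist (
[... 634 characters left out ...]
1e-02,
       -6.84117873e+01, -1.48156562e+01]), 'joint_velocities': array([ 0.00609202, -0.13386094,  0.21259946,  0.15665124, -0.08423386,
       -0.06255356]), 'effort': array([-1.62565997e-03, -3.91052234e+01,  1.87586153e+01,  4.22232538e+00,
        1.23220473e-02, -1.46095631e-04]), 'tcp_pos': array([ 0.28105814, -0.55773742,  0.22169571]), 'ee_rot': array([[-8.87765218e-04, -4.49910651e-01,  8.93073131e-01],
       [ 1.46126817e-03,  8.93071946e-01,  4.49911507e-01],
       [-9.99998538e-01,  1.70443512e-03, -1.35398098e-04]]), 'wrist_force': array([-0.16662225, -0.45417465, -0.1702588 ]), 'moment': array([-0.02986492,  0.04987328,  0.03037452]), 'gripper_width': 0.9991905088360316}
```

View pics/scene0.png

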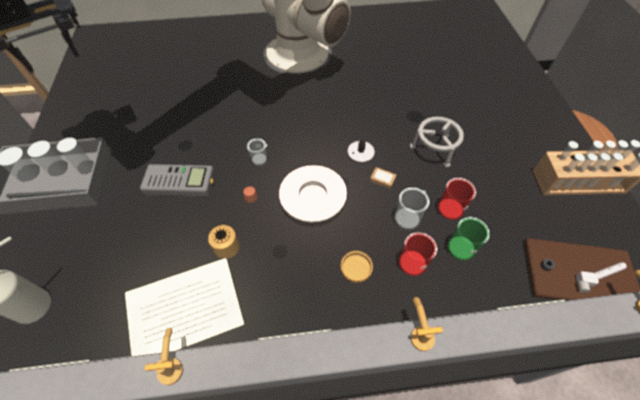

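View pics/top0.png

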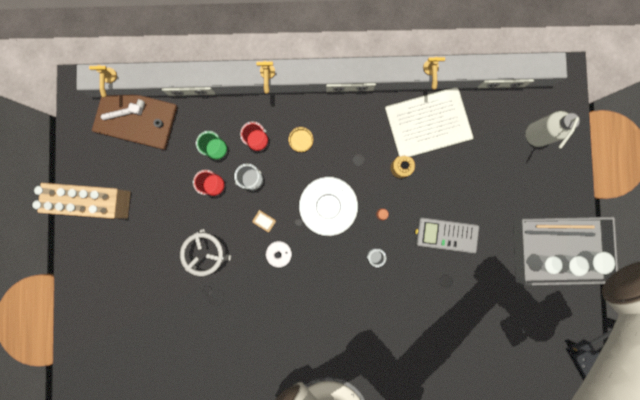

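View pics/wrist0.png

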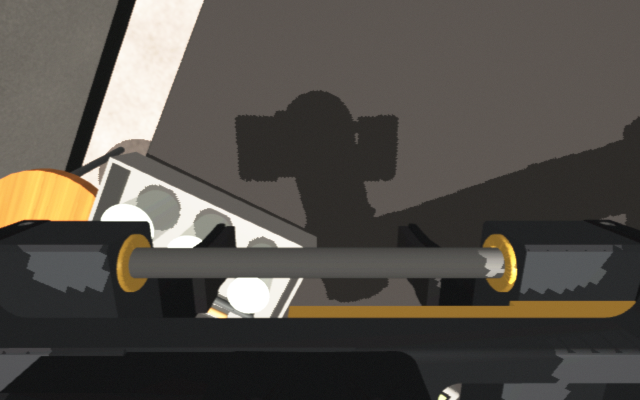

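```bash
python3 - <<'E'
import cv2
p=cv2.imread('pics/top0.png'); cv2.imwrite('pics/topc.png',cv2.resize(p[110:290,170:440],None,fx=2.9,fy=2.9,interpolation=cv2.INTER_CUBIC))
p=cv2.imread('pics/scene0.png'); cv2.imwrite('pics/scc.png',cv2.resize(p[100:300,200:500],None,fx=2.6,fy=2.6,interpolation=cv2.INTER_CUBIC))
E
```

```text
(no output)
```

View pics/topc.png

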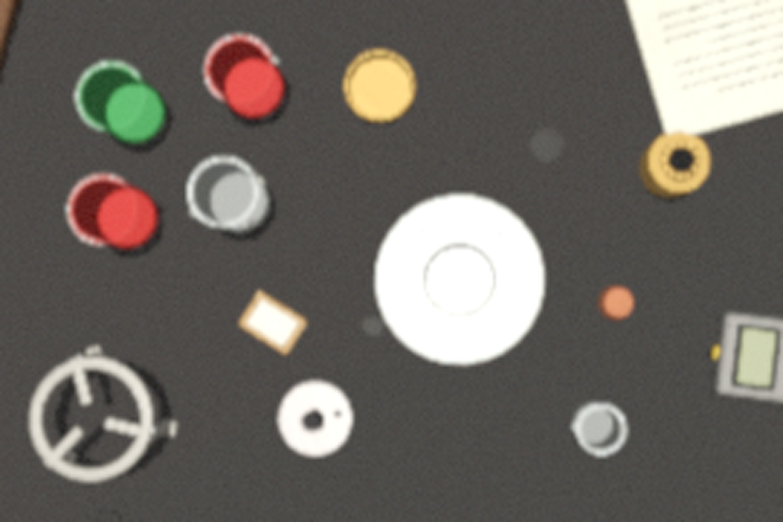

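View pics/scc.png

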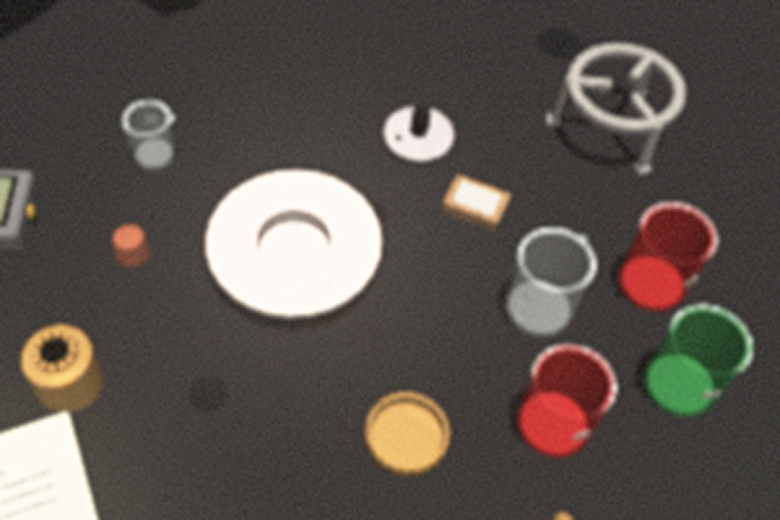

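Top-view candidates: clear beaker (249,177) is the larger one. Look-alikes are red (254,137) and (209,183), green (211,145), and small clear (377,257). The burner is brass with a dark opening at (404,166); the cap is flat brass at (301,139). The support is at (203,254), the lid at (279,254) and the stand at (328,206). The crops confirm these choices.

```bash
python3 - <<'E'
from h import *
for n,boxes in (('top',dict(stand=(295,172,362,240),burner=(388,150,420,184),support=(176,228,234,280),lid=(264,240,294,270),beaker=(230,160,268,194),small=(364,245,390,270),cap=(286,125,316,155),stopper=(374,205,394,224),match=(250,208,280,236),red=(190,166,228,198))),
 ('scene',dict(stand=(275,160,352,226),burner=(203,220,244,262),support=(405,112,468,170),lid=(344,136,378,165),beaker=(390,185,432,230),cap=(336,248,376,285)))):
    z=np.load(n+'0.npz'); C=(z['K'],z['R'],z['t']); W=cloud(C,z['d'])
    for k,(a,b,c,e) in boxes.items():
        w=W[b:e,a:c].reshape(-1,3); dd=z['d'][b:e,a:c].ravel(); ok=dd>0
        h=w[ok,2]; m=ok&(w[:,2]>0.006); q=w[m]
        hist,ed=np.histogram(q[:,2],bins=np.arange(0.005,0.12,0.005))
        print(n,k,ok.mean().round(2),'bench',np.round(np.median(h[h<0.006]),4) if (h<.006).any() else None,'cen',q.mean(0).round(3),'mn',q.min(0).round(3),'mx',q.max(0).round(3)); print('   ',dict(zip(ed[:-1].round(3),hist)))
E
```

```text
top stand 1.0 bench 0.0012 cen [ 0.571 -0.013  0.029] mn [ 0.489 -0.102  0.006] mx [0.664 0.073 0.039]
    {np.float64(0.005): np.int64(136), np.float64(0.01): np.int64(314), np.float64(0.015): np.int64(23), np.float64(0.02): np.int64(4), np.float64(0.025): np.int64(93), np.float64(0.03): np.int64(1702), np.float64(0.035): np.int64(342), np.float64(0.04): np.int64(0), np.float64(0.045): np.int64(0), np.float64(0.05): np.int64(0), np.float64(0.055): np.int64(0), np.float64(0.06): np.int64(0), np.float64(0.065): np.int64(0), np.float64(0.07): np.int64(0), np.float64(0.075): np.int64(0), np.float64(0.08): np.int64(0), np.float64(0.085): np.int64(0), np.float64(0.09): np.int64(0), np.float64(0.095): np.int64(0), np.float64(0.1): np.int64(0), np.float64(0.105): np.int64(0), np.float64(0.11): np.int64(0)}
top burner 0.99 bench 0.001 cen [ 0.671 -0.212  0.05 ] mn [ 0.645 -0.264  0.006] mx [ 0.714 -0.188  0.063]
    {np.float64(0.005): np.int64(6), np.float64(0.01): np.int64(9), np.float64(0.015): np.int64(10), np.float64(0.02): np.int64(5), np.float64(0.025): np.int64(9), np.float64(0.03): 
[... 11116 characters left out ...]
    {np.float64(0.005): np.int64(86), np.float64(0.01): np.int64(74), np.float64(0.015): np.int64(140), np.float64(0.02): np.int64(1), np.float64(0.025): np.int64(0), np.float64(0.03): np.int64(0), np.float64(0.035): np.int64(0), np.float64(0.04): np.int64(0), np.float64(0.045): np.int64(0), np.float64(0.05): np.int64(0), np.float64(0.055): np.int64(0), np.float64(0.06): np.int64(0), np.float64(0.065): np.int64(0), np.float64(0.07): np.int64(0), np.float64(0.075): np.int64(0), np.float64(0.08): np.int64(0), np.float64(0.085): np.int64(0), np.float64(0.09): np.int64(0), np.float64(0.095): np.int64(0), np.float64(0.1): np.int64(0), np.float64(0.105): np.int64(0), np.float64(0.11): np.int64(0)}
```

```bash
python3 - <<'E'
from h import *
from scipy.optimize import least_squares
B={'top':dict(stand=(295,172,362,240),burner=(388,150,420,184),support=(176,228,234,280),lid=(264,240,294,270),beaker=(230,160,268,194),red=(190,166,228,198),red2=(238,120,271,155),small=(364,245,390,270)),
'scene':dict(stand=(275,160,352,226),burner=(203,220,244,262),support=(405,112,468,170),lid=(344,136,378,165),beaker=(390,185,432,230),red=(434,175,478,222))}
Z=dict(stand=(.028,.04),burner=(.046,.056),support=(.054,.07),lid=(.007,.016),beaker=(.072,.09),red=(.072,.09),red2=(.072,.09),small=(.05,.065))
for n in B:
    z=np.load(n+'0.npz'); C=(z['K'],z['R'],z['t']); W=cloud(C,z['d'])
    for k,(a,b,c,e) in B[n].items():
        w=W[b:e,a:c].reshape(-1,3); q=w[(w[:,2]>Z[k][0])&(w[:,2]<Z[k][1])]
        m=(q[:,:2]*1000).astype(np.float32)
        c0,r0=cv2.minEnclosingCircle(m)
        print(n,k,'enc',np.round(c0,1),round(r0,1), 'mid-extents',np.round((np.percentile(m,1,0)+np.percentile(m,99,0))/2,1), np.round((np.percentile(m,99,0)-np.percentile(m,1,0)),0),'mean',m.mean(0).round(1))
        if k in('beaker','support','red','red2'):
            f=least_squares(lambda p:np.hypot(*(m-p[:2]).T)-p[2],[*c0,28],loss='soft_l1',f_scale=2); print('   fit',f.x.round(1))
        if k=='support':
            R=np.hypot(*(m-f.x[:2]).T); s=m[(R<38)&(R>16)]-f.x[:2]; th=np.arctan2(s[:,1],s[:,0]); print('   leg phase',np.degrees(np.angle(np.exp(3j*th).mean()))/3)
E
```

```text
top stand enc [571.1 -13.1] 77.8 mid-extents [570.8 -13.3] [147. 145.] mean [570.7 -13.4]
top burner enc [ 672.8 -216.1] 27.8 mid-extents [ 673.3 -215.9] [51. 51.] mean [ 671.9 -214. ]
top support enc [452.7 320.2] 57.1 mid-extents [452.8 319.2] [106. 106.] mean [453.1 320.2]
   fit [453.1 318.9  48.6]
   leg phase 15.02774202422353
top lid enc [444.4 125.3] 33.9 mid-extents [443.4 124.6] [62. 63.] mean [444.3 125.1]
top beaker enc [651.3 196.8] 32.2 mid-extents [650.8 195.2] [60. 60.] mean [652.5 197.8]
   fit [651.4 194.9  28.8]
top red enc [639.7 300.5] 32.8 mid-extents [637.9 301.8] [60. 62.] mean [639.  304.3]
   fit [638.4 301.6  28.8]
top red2 enc [762.3 177.7] 32.5 mid-extents [761.6 178.2] [60. 60.] mean [762.9 179.3]
   fit [760.9 178.8  28.8]
top small enc [ 433.6 -134.7] 23.5 mid-extents [ 432.4 -135.5] [42. 45.] mean [ 432.4 -136.1]
scene stand enc [571.7 -12.6] 78.5 mid-extents [573.3 -12.5] [147. 145.] mean [576.6 -12.8]
scene burner enc [ 674.3 -215.4] 28.8 mid-extents [ 674.7 -214.6] [54. 53.] mean [ 680.1 -212.9]
scene support enc [454.5 320.5] 56.8 mid-extents [455.8 319.6] [106. 105.] mean [457.6 318.8]
   fit [456.2 319.8  48.5]
   leg phase 14.066656742369647
scene lid enc [444.9 126. ] 34.2 mid-extents [446.1 125.8] [62. 63.] mean [449.8 124.6]
scene beaker enc [652.4 197.7] 33.1 mid-extents [653.1 196. ] [60. 60.] mean [652.  196.6]
   fit [653.5 195.8  28.7]
scene red enc [665. 300.] 56.7 mid-extents [663.8 303.1] [108.  60.] mean [654.8 302.6]
   fit [642.1 302.9  29.7]
```

```bash
cat >> h.py <<'E'
def to(x,y,z,yaw=None):
    "mm, yaw deg of jaw axis (mod 180, nearest)"
    s=r.sense(); R=s['ee_rot']; p=s['tcp_pos']
    cur=np.degrees(np.arctan2(R[1,1],R[0,1])); 
    yaw=cur if yaw is None else cur+((yaw-cur+90)%180-90)
    a=np.radians(yaw); Y=np.array([np.cos(a),np.sin(a),0]); X=np.array([0,0,-1.]); T=np.stack([X,Y,np.cross(X,Y)],1)
    sh=R.T@(np.array([x,y,z])/1000-p)*100; rv=np.degrees(cv2.Rodrigues(R.T@T)[0].ravel())/10
    print('shift cm',sh.round(2),'turn',rv.round(3),'| yaw',cur.round(1),'tcp',(p*1000).round(1),'t',s['time_s'],'w',round(s['gripper_width'],3),'j6',s['joints'][5].round(1))
E
python3 -c "
from h import *
to(673.3,-215.8,120)"
```

```text
shift cm [10.18 12.87 50.42] turn [ 0.    -0.001 -0.01 ] | yaw 116.7 tcp [ 281.1 -557.7  221.7] t 0.15 w 0.999 j6 -14.8
```

Emit:
play_rows(plan=[[[0, 2, 8, 0, 0, 0], [2, 4, 16, 0, 0, 0], [4, 6, 24, 0, 0, 0], [6, 8, 30, 0, 0, 0], [8, 10, 36, 0, 0, 0]]], hand=1)

```text
time_s: 0.78
tcp_pos: [0.5096, -0.353, 0.1621]
ee_rot: [[0.0, -0.45, 0.893], [-0.0, 0.893, 0.45], [-1.0, -0.0, 0.0]]
wrist_force: [0.3, 0.9, -0.1]
gripper_width: 0.999
```

```bash
python3 -c "
from h import *
to(673.3,-215.8,110)"
```

```text
shift cm [ 5.21  4.89 20.79] turn [0. 0. 0.] | yaw 116.7 tcp [ 509.6 -353.   162.1] t 0.775 w 0.999 j6 -43.5
```

Emit:
play_rows(plan=[[[1, 1, 4, 0, 0, 0], [2, 2, 8, 0, 0, 0], [3, 3, 12, 0, 0, 0], [4, 4, 16, 0, 0, 0], [4, 4, 16, 0, 0, 0]]])

```text
time_s: 1.4
tcp_pos: [0.6344, -0.2445, 0.1207]
ee_rot: [[-0.002, -0.453, 0.892], [0.001, 0.892, 0.453], [-1.0, 0.002, -0.002]]
wrist_force: [-0.2, -0.0, -0.3]
gripper_width: 0.999
```

```bash
python3 -c "
from h import *
to(673.3,-215.8,110)
C=cam('wrist'); p,d=r.capture('wrist'); cv2.imwrite('pics/w1.png',p)
to(673.3,-215.8,110)"
```

```text
shift cm [1.06 0.8  4.77] turn [ 0.    -0.011 -0.01 ] | yaw 116.9 tcp [ 634.4 -244.5  120.7] t 1.4 w 0.999 j6 -55.6
shift cm [1.13 0.87 4.91] turn [ 0.    -0.01  -0.008] | yaw 116.9 tcp [ 633.5 -245.7  121.4] t 1.45 w 1.002 j6 -55.5
```

View pics/w1.png

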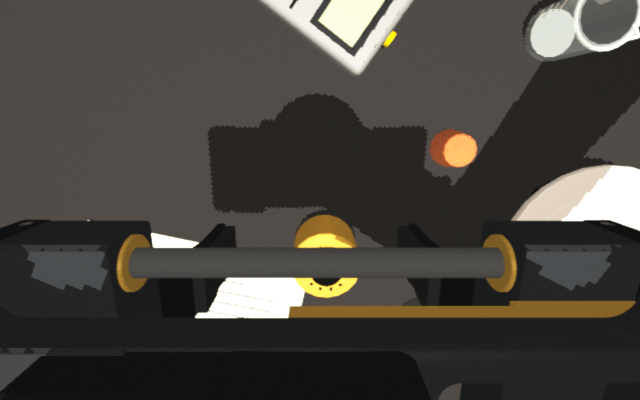

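Emit:
play_rows(plan=[[[0.5, 0.4, 2.4, 0, 0, 0], [1, 0.85, 4.9, 0, 0, 0], [1, 0.85, 4.9, 0, 0, 0], [1, 0.85, 4.9, 0, 0, 0]]])

```text
time_s: 1.95
tcp_pos: [0.6733, -0.2171, 0.1125]
ee_rot: [[-0.001, -0.45, 0.893], [0.0, 0.893, 0.45], [-1.0, 0.0, -0.0]]
wrist_force: [-0.6, -0.6, 0.6]
gripper_width: 1.001
```

```bash
python3 -c "
from h import *
to(673.3,-215.8,27)
C=cam('wrist'); p,d=r.capture('wrist'); cv2.imwrite('pics/w2.png',p)
to(673.3,-215.8,27)"
```

```text
shift cm [8.55 0.11 0.06] turn [ 0.    -0.003 -0.001] | yaw 116.8 tcp [ 673.3 -217.1  112.5] t 1.95 w 1.001 j6 -58.4
shift cm [8.57 0.13 0.09] turn [ 0.    -0.001 -0.001] | yaw 116.7 tcp [ 673.1 -217.3  112.7] t 2.0 w 0.998 j6 -58.4
```

View pics/w2.png

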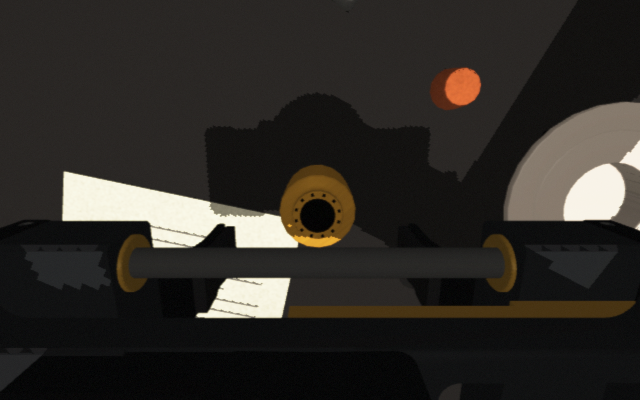

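```bash
python3 -c "
from h import *
C=cam('wrist'); print(ray(C,317.5,216,.058))"
```

```text
[ 0.67472459 -0.21539557  0.058     ]
```

Emit:
play_rows(plan=[[[2.5, 0.1, 0.1, 0, 0, 0], [5, 0.1, 0.1, 0, 0, 0], [7.5, 0.1, 0.1, 0, 0, 0], [8.55, 0.1, 0.1, 0, 0, 0], [8.55, 0.1, 0.1, 0, 0, 0]]])

```text
time_s: 2.62
tcp_pos: [0.6733, -0.2162, 0.0269]
ee_rot: [[-0.001, -0.45, 0.893], [-0.0, 0.893, 0.45], [-1.0, 0.0, -0.001]]
wrist_force: [0.2, 0.8, 0.9]
gripper_width: 1.002
```

Emit:
play_rows(plan=[[[0, 0, 0, 0, 0, 0], [0, 0, 0, 0, 0, 0], [0, 0, 0, 0, 0, 0], [0, 0, 0, 0, 0, 0], [0, 0, 0, 0, 0, 0]]], hand=0)

```text
time_s: 3.25
tcp_pos: [0.6738, -0.2159, 0.0276]
ee_rot: [[0.0, -0.45, 0.893], [-0.0, 0.893, 0.45], [-1.0, -0.0, 0.0]]
wrist_force: [0.3, 0.0, 1.3]
gripper_width: 0.632
```

Emit:
play_rows(plan=[[[-2, 0, 0, 0, 0, 0], [-4.5, 0, 0, 0, 0, 0], [-7, 0, 0, 0, 0, 0], [-9, 0, 0, 0, 0, 0], [-9, 0, 0, 0, 0, 0]]])

```text
time_s: 3.88
tcp_pos: [0.675, -0.2161, 0.1202]
ee_rot: [[0.005, -0.45, 0.893], [-0.001, 0.893, 0.45], [-1.0, -0.003, 0.004]]
wrist_force: [0.3, -0.2, -1.9]
gripper_width: 0.635
```

```bash
python3 -c "
from h import *
to(571.2,-13,118)"
```

```text
shift cm [ 0.16 22.8  -0.12] turn [0.    0.024 0.017] | yaw 116.8 tcp [ 675.  -216.1  120.2] t 3.875 w 0.635 j6 -58.5
```

Emit:
play_rows(plan=[[[0, 4, 0, 0, 0, 0], [0, 9, 0, 0, 0, 0], [0, 14, 0, 0, 0, 0], [0, 19, 0, 0, 0, 0], [0, 22, 0, 0, 0, 0]]])

```text
time_s: 4.5
tcp_pos: [0.5727, -0.0177, 0.1165]
ee_rot: [[-0.002, -0.451, 0.892], [0.0, 0.892, 0.451], [-1.0, 0.001, -0.002]]
wrist_force: [0.4, -0.3, -2.0]
gripper_width: 0.631
```

Emit:
play_rows(plan=[[[0, 0.6, 0, 0, 0, 0], [0, 0.6, 0, 0, 0, 0], [0, 0.6, 0, 0, 0, 0]]])

```text
time_s: 4.88
tcp_pos: [0.5723, -0.0149, 0.1169]
ee_rot: [[-0.0, -0.449, 0.894], [-0.0, 0.894, 0.449], [-1.0, -0.0, -0.0]]
wrist_force: [-0.2, 0.1, -0.5]
gripper_width: 0.632
```

```bash
python3 -c "
from h import *
to(571.2,-13,38)
for n in ('top','wrist'):
    p,d=r.capture(n); cv2.imwrite('pics/%s2.png'%n,p)
    C=cam(n)
    if n=='top':
        W=cloud(C,d); print(W[150:240,270:380].reshape(-1,3)[:,2].max())
to(571.2,-13,38)"
```

```text
shift cm [ 7.89  0.21 -0.01] turn [-0.    -0.002  0.   ] | yaw 116.7 tcp [572.3 -14.9 116.9] t 4.875 w 0.632 j6 -78.0
1.0543065280813004
shift cm [ 7.89  0.22 -0.  ] turn [ 0.    -0.002 -0.   ] | yaw 116.7 tcp [572.3 -15.  116.9] t 4.975 w 0.636 j6 -78.1
```

View pics/wrist2.png

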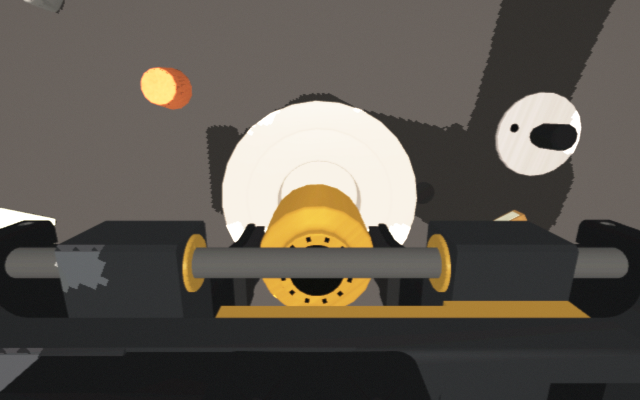

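Emit:
play_rows(plan=[[[1.5, 0.2, 0, 0, 0, 0], [3, 0.2, 0, 0, 0, 0], [4.5, 0.2, 0, 0, 0, 0], [5.5, 0.2, 0, 0, 0, 0], [5.5, 0.2, 0, 0, 0, 0]]])

```text
time_s: 5.6
tcp_pos: [0.5704, -0.0124, 0.061]
ee_rot: [[-0.002, -0.45, 0.893], [-0.001, 0.893, 0.45], [-1.0, 0.001, -0.002]]
wrist_force: [0.2, 0.9, -2.2]
gripper_width: 0.635
```

Emit:
play_rows(plan=[[[0.7, 0, 0, 0, 0, 0], [1.4, 0, 0, 0, 0, 0], [2.0, 0, 0, 0, 0, 0], [2.35, 0, 0, 0, 0, 0], [2.35, 0, 0, 0, 0, 0]]])

```text
time_s: 6.22
tcp_pos: [0.5709, -0.0123, 0.0384]
ee_rot: [[-0.001, -0.45, 0.893], [-0.0, 0.893, 0.45], [-1.0, 0.0, -0.001]]
wrist_force: [1.0, 0.7, -2.3]
gripper_width: 0.631
```

```bash
python3 -c "
from h import *
to(571.2,-13,38);print(r.sense()['wrist_force'])"
```

```text
shift cm [ 0.04 -0.08 -0.  ] turn [ 0.    -0.003 -0.001] | yaw 116.7 tcp [570.9 -12.3  38.4] t 6.225 w 0.631 j6 -78.3
[ 1.00785645  0.67689159 -2.26168288]
```

Lower slightly more, then release and retreat.

Emit:
play_rows(plan=[[[0.07, 0, 0, 0, 0, 0], [0.07, 0, 0, 0, 0, 0]]])

```text
time_s: 6.48
tcp_pos: [0.5712, -0.0122, 0.0382]
ee_rot: [[0.0, -0.45, 0.893], [0.0, 0.893, 0.45], [-1.0, -0.0, 0.0]]
wrist_force: [-0.3, -1.1, -2.6]
gripper_width: 0.633
```

Emit:
play_rows(plan=[[[0, 0, 0, 0, 0, 0], [0, 0, 0, 0, 0, 0], [0, 0, 0, 0, 0, 0], [0, 0, 0, 0, 0, 0], [0, 0, 0, 0, 0, 0]]], hand=1)

```text
time_s: 7.1
tcp_pos: [0.5711, -0.0122, 0.0381]
ee_rot: [[0.0, -0.45, 0.893], [0.0, 0.893, 0.45], [-1.0, -0.0, 0.0]]
wrist_force: [0.7, -0.1, -0.3]
gripper_width: 0.992
```

Emit:
play_rows(plan=[[[-2, 0, 0, 0, 0, 0], [-5, 0, 0, 0, 0, 0], [-9, 0, 0, 0, 0, 0], [-13, 0, 0, 0, 0, 0], [-13, 0, 0, 0, 0, 0]]])

```text
time_s: 7.72
tcp_pos: [0.5732, -0.0119, 0.1719]
ee_rot: [[0.008, -0.451, 0.893], [0.001, 0.893, 0.451], [-1.0, -0.002, 0.008]]
wrist_force: [-0.1, -0.1, 0.2]
gripper_width: 0.998
```

```bash
python3 -c "
from h import *
p,d=r.capture('scene'); cv2.imwrite('pics/s3.png',cv2.resize(p[100:300,200:500],None,fx=2.6,fy=2.6))
W=cloud(cam('scene'),d)[160:226,275:352].reshape(-1,3); q=W[(W[:,2]>.05)&(W[:,2]<.085)]
print(np.percentile(q[:,2],[1,50,90,99]),cv2.minEnclosingCircle((q[:,:2]*1000).astype(np.float32)))
to(488.9,284.1,130,315)"
```

```text
[0.05118755 0.06371405 0.07021764 0.07179066] ((572.2073364257812, -11.993779182434082), 28.55323600769043)
shift cm [ 3.96 30.17  5.92] turn [-1.826  0.019  0.006] | yaw 116.7 tcp [571.7 -12.  169.5] t 7.775 w 1.0 j6 -78.3
```

View pics/s3.png

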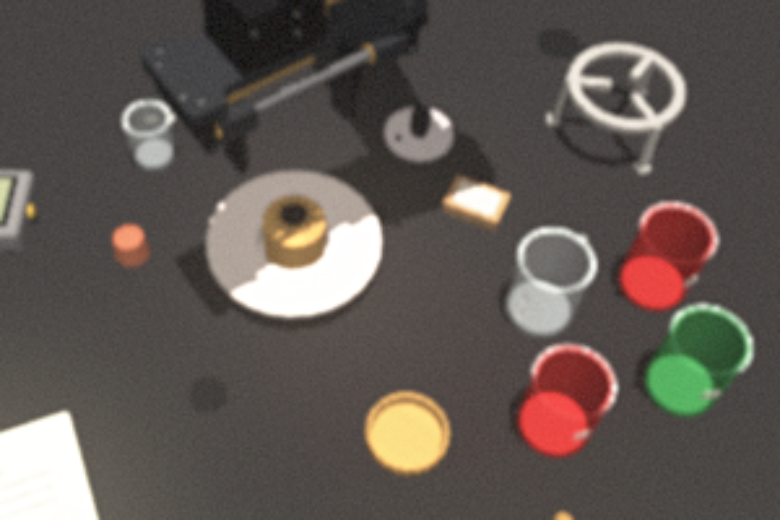

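Emit:
play_rows(plan=[[[0.5, 5, 1, -0.5, 0, 0], [1, 10, 2, -1, 0, 0], [1.5, 15, 3, -1.5, 0, 0], [2, 20, 4, -1.8, 0, 0], [3, 25, 5, -1.83, 0, 0]]], hand=0.4)

```text
time_s: 8.4
tcp_pos: [0.502, 0.2346, 0.1366]
ee_rot: [[-0.002, -0.708, 0.706], [-0.001, 0.706, 0.708], [-1.0, 0.0, -0.002]]
wrist_force: [1.1, 0.2, 0.1]
gripper_width: 0.521
```

```bash
python3 -c "
from h import *
to(488.9,284.1,130,315)"
```

```text
shift cm [0.66 4.42 2.58] turn [ 0.006 -0.011 -0.002] | yaw 135.1 tcp [502.  234.6 136.6] t 8.4 w 0.521 j6 -86.7
```

Emit:
play_rows(plan=[[[0.3, 2.2, 1.3, 0, 0, 0], [0.6, 4.4, 2.6, 0, 0, 0], [0.6, 4.4, 2.6, 0, 0, 0], [0.6, 4.4, 2.6, 0, 0, 0]]])

```text
time_s: 8.9
tcp_pos: [0.4899, 0.2822, 0.131]
ee_rot: [[-0.002, -0.708, 0.707], [-0.002, 0.707, 0.708], [-1.0, 0.0, -0.002]]
wrist_force: [-0.5, -0.2, 0.2]
gripper_width: 0.403
```

```bash
python3 -c "
from h import *
to(488.9,284.1,40,315)
C=cam('wrist');p,d=r.capture('wrist'); cv2.imwrite('pics/w4.png',p); np.savez('w4.npz',d=d,K=C[0],R=C[1],t=C[2])
W=cloud(C,d).reshape(-1,3); ok=(d.ravel()>0)
m=ok&(W[:,2]>.05)&(W[:,2]<.07)&(np.hypot(W[:,0]-.454,W[:,1]-.32)<.065); q=W[m][:,:2]*1000; print(m.sum(),q.min(0),q.max(0))
from scipy.optimize import least_squares
f=least_squares(lambda p:np.maximum(0,np.abs(np.hypot(*(q-p).T)-50)-5),[454,320],loss='soft_l1');print(f.x)
to(488.9,284.1,40,315)"
```

```text
shift cm [9.1  0.21 0.08] turn [ 0.003 -0.013 -0.001] | yaw 135.0 tcp [489.9 282.2 131. ] t 8.9 w 0.403 j6 -91.3
5067 [398.91286493 265.22411318] [506.71215401 365.35895132]
[456.39419979 321.40392116]
shift cm [9.13 0.24 0.07] turn [-0.    -0.01  -0.001] | yaw 135.0 tcp [490.2 282.  131.3] t 8.95 w 0.401 j6 -91.3
```

View pics/w4.png

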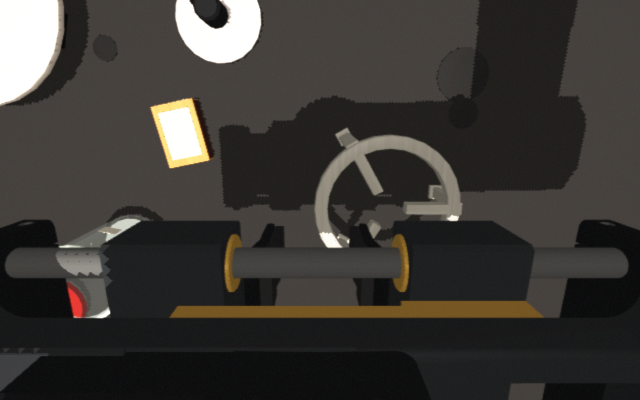

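Emit:
play_rows(plan=[[[2.5, 0.2, 0.15, 0, 0, 0], [5, 0.2, 0.15, 0, 0, 0], [7.5, 0.2, 0.15, 0, 0, 0], [9.05, 0.2, 0.15, 0, 0, 0], [9.05, 0.2, 0.15, 0, 0, 0]]])

```text
time_s: 9.57
tcp_pos: [0.4898, 0.2844, 0.0406]
ee_rot: [[-0.002, -0.707, 0.707], [-0.002, 0.707, 0.707], [-1.0, -0.0, -0.003]]
wrist_force: [0.4, -0.4, 0.7]
gripper_width: 0.399
```

Emit:
play_rows(plan=[[[0, 0, 0, 0, 0, 0], [0, 0, 0, 0, 0, 0], [0, 0, 0, 0, 0, 0], [0, 0, 0, 0, 0, 0], [0, 0, 0, 0, 0, 0]]], hand=0)

```text
time_s: 10.2
tcp_pos: [0.4903, 0.286, 0.0422]
ee_rot: [[0.001, -0.708, 0.706], [0.001, 0.706, 0.708], [-1.0, -0.0, 0.001]]
wrist_force: [-3.3, 1.3, 4.7]
gripper_width: 0.099
```

```bash
python3 -c "
from h import *
to(490,285,41,315);print(r.sense()['wrist_force'])"
```

```text
shift cm [ 0.12 -0.05 -0.09] turn [0.008 0.007 0.   ] | yaw 135.1 tcp [490.3 286.   42.2] t 10.2 w 0.099 j6 -91.5
[-3.25611677  1.32268629  4.66042656]
```

Emit:
play_rows(plan=[[[-1, 0, 0, 0, 0, 0], [-2, 0, 0, 0, 0, 0], [-3, 0, 0, 0, 0, 0], [-4, 0, 0, 0, 0, 0], [-4, 0, 0, 0, 0, 0]]])

```text
time_s: 10.82
tcp_pos: [0.4906, 0.2859, 0.0827]
ee_rot: [[0.002, -0.708, 0.707], [0.002, 0.707, 0.708], [-1.0, -0.0, 0.002]]
wrist_force: [-0.4, 0.6, -2.6]
gripper_width: 0.1
```

```bash
python3 -c "
from h import *
to(606.4,-48.4,130)
p,d=r.capture('scene'); cv2.imwrite('pics/s5.png',cv2.resize(p[60:230,330:530],None,fx=3,fy=3))
print(r.sense()['wrist_force'])"
```

```text
shift cm [ -4.77 -31.81 -15.47] turn [0.    0.014 0.   ] | yaw 135.0 tcp [490.6 285.9  82.7] t 10.825 w 0.1 j6 -91.5
[-0.22205417  1.09857608 -3.49298213]
```

View pics/s5.png

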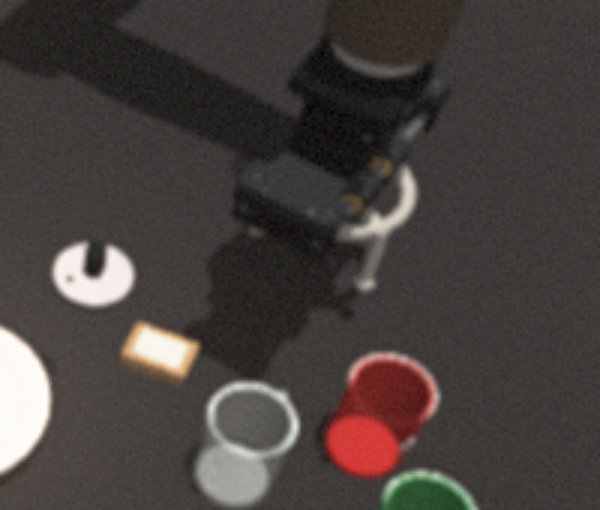

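Emit:
play_rows(plan=[[[-2, 0, 0, 0, 0, 0], [-4, 0, 0, 0, 0, 0], [-6, 0, 0, 0, 0, 0], [-8, 0, 0, 0, 0, 0], [-8, 0, 0, 0, 0, 0]]])

```text
time_s: 11.5
tcp_pos: [0.4907, 0.286, 0.1626]
ee_rot: [[0.002, -0.708, 0.706], [0.002, 0.706, 0.708], [-1.0, -0.0, 0.003]]
wrist_force: [-0.7, -0.6, -2.7]
gripper_width: 0.104
```

```bash
python3 -c "
from h import *
C=cam('wrist');s=r.sense();p,d=r.capture('wrist'); cv2.imwrite('pics/w6.png',p)
W=cloud(C,d); tp=s['tcp_pos']; cen=tp[:2]+.05*np.array([-.707,.707])
D=np.hypot(W[...,0]-cen[0],W[...,1]-cen[1])
m=(d>0)&(abs(W[...,2]-(tp[2]+.02))<.015)&(D<.06)&(D>.0)
m[215:]=False
q=W[m]; A=np.c_[q[:,:2]-cen,np.ones(len(q))]; 
for i in range(4):
    x=np.linalg.lstsq(A,q[:,2],rcond=None)[0]; e=q[:,2]-A@x; k=abs(e)<.003; q=q[k];A=A[k]
print(len(q),'slope',x,'pred height',tp[2]+.021)
from scipy.optimize import least_squares
Q=q[:,:2]*1000; R=np.hypot(*(Q-cen*1000).T); Q=Q[R>42]
f=least_squares(lambda p:np.maximum(0,np.abs(np.hypot(*(Q-p).T)-50)-5),cen*1000,loss='soft_l1');print(f.x-cen*1000)
to(606.4,-48.4,160)"
```

```text
6444 slope [0.00534848 0.00591311 0.18075401] pred height 0.18359396368766492
[-0.3283858  -0.77085839]
shift cm [  0.11 -31.84 -15.38] turn [-0.     0.001 -0.003] | yaw 135.0 tcp [489.8 285.5 161.3] t 11.55 w 0.1 j6 -91.5
```

View pics/w6.png

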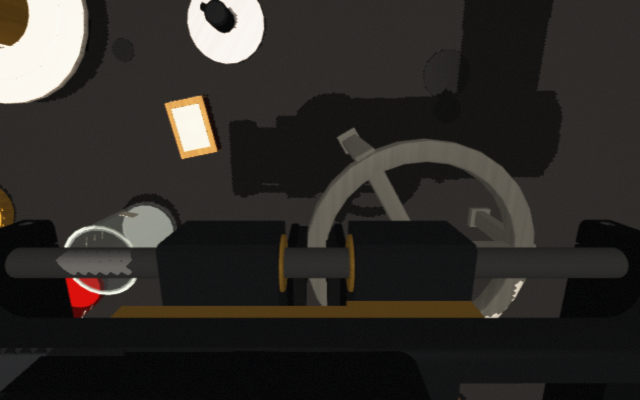

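Emit:
play_rows(plan=[[[0, -3, -1.5, 0, 0, 0], [0, -8, -4, 0, 0, 0], [0, -13, -6.5, 0, 0, 0], [0, -18, -9, 0, 0, 0], [0, -23, -11.5, 0, 0, 0]]])

```text
time_s: 12.18
tcp_pos: [0.5711, 0.0398, 0.1598]
ee_rot: [[-0.003, -0.708, 0.707], [-0.0, 0.707, 0.708], [-1.0, 0.002, -0.002]]
wrist_force: [0.9, 0.6, -2.7]
gripper_width: 0.101
```

Emit:
play_rows(plan=[[[0, -4, -2, 0, 0, 0], [0, -7, -3, 0, 0, 0], [0, -8, -3.5, 0, 0, 0], [0, -8, -3.5, 0, 0, 0]]])

```text
time_s: 12.68
tcp_pos: [0.6028, -0.04, 0.1601]
ee_rot: [[-0.002, -0.707, 0.707], [0.0, 0.707, 0.707], [-1.0, 0.002, -0.002]]
wrist_force: [-0.3, -0.3, -2.9]
gripper_width: 0.103
```

```bash
python3 -c "
from h import *
to(606.2,-48,100,135)"
```

```text
shift cm [ 6.01 -0.82 -0.31] turn [-0.003 -0.01  -0.01 ] | yaw 135.0 tcp [602.8 -40.  160.1] t 12.675 w 0.103 j6 -56.5
```

Emit:
play_rows(plan=[[[1.5, -0.8, -0.3, 0, 0, 0], [3, -0.8, -0.3, 0, 0, 0], [4.5, -0.8, -0.3, 0, 0, 0], [6, -0.8, -0.3, 0, 0, 0], [6, -0.8, -0.3, 0, 0, 0]]])

```text
time_s: 13.3
tcp_pos: [0.6058, -0.0474, 0.0996]
ee_rot: [[-0.004, -0.708, 0.706], [-0.0, 0.706, 0.708], [-1.0, 0.002, -0.003]]
wrist_force: [-0.2, 0.1, -2.7]
gripper_width: 0.1
```

```bash
python3 -c "
from h import *
to(606.2,-48,74,135)
p,d=r.capture('scene'); cv2.imwrite('pics/s7.png',cv2.resize(p[100:260,220:420],None,fx=3,fy=3))"
```

```text
shift cm [ 2.56 -0.08 -0.01] turn [ 0.005 -0.017 -0.014] | yaw 135.1 tcp [605.8 -47.4  99.6] t 13.3 w 0.1 j6 -55.7
```

View pics/s7.png

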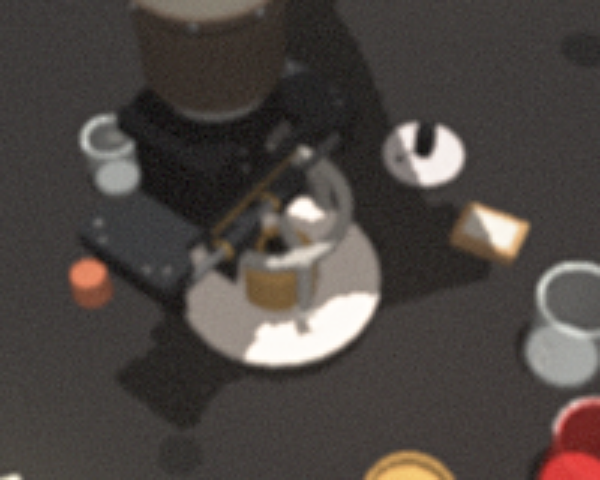

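Emit:
play_rows(plan=[[[0.7, 0, 0, 0, 0, 0], [1.4, 0, 0, 0, 0, 0], [2.0, 0, 0, 0, 0, 0], [2.4, 0, 0, 0, 0, 0], [2.4, 0, 0, 0, 0, 0]]])

```text
time_s: 13.98
tcp_pos: [0.6068, -0.0476, 0.0771]
ee_rot: [[-0.001, -0.708, 0.707], [-0.0, 0.707, 0.708], [-1.0, 0.0, -0.001]]
wrist_force: [0.2, -0.6, -2.5]
gripper_width: 0.101
```

Emit:
play_rows(plan=[[[0.1, 0, 0, 0, 0, 0], [0.15, 0, 0, 0, 0, 0], [0.15, 0, 0, 0, 0, 0]]])

```text
time_s: 14.35
tcp_pos: [0.6071, -0.0475, 0.0761]
ee_rot: [[0.0, -0.708, 0.707], [0.0, 0.707, 0.708], [-1.0, -0.0, 0.0]]
wrist_force: [0.5, -0.1, -2.4]
gripper_width: 0.102
```

Emit:
play_rows(plan=[[[0.1, 0, 0, 0, 0, 0], [0.2, 0, 0, 0, 0, 0], [0.2, 0, 0, 0, 0, 0]]])

```text
time_s: 14.72
tcp_pos: [0.6071, -0.0476, 0.0743]
ee_rot: [[0.0, -0.708, 0.707], [-0.0, 0.707, 0.708], [-1.0, -0.0, 0.0]]
wrist_force: [-0.2, -0.6, -1.4]
gripper_width: 0.098
```

Emit:
play_rows(plan=[[[0.1, 0, 0, 0, 0, 0], [0.1, 0, 0, 0, 0, 0], [0.1, 0, 0, 0, 0, 0]]])

```text
time_s: 15.1
tcp_pos: [0.6072, -0.0476, 0.0742]
ee_rot: [[0.001, -0.708, 0.706], [-0.0, 0.706, 0.708], [-1.0, -0.001, 0.0]]
wrist_force: [-1.5, 0.9, 6.0]
gripper_width: 0.099
```

Emit:
play_rows(plan=[[[0, 0, 0, 0, 0, 0], [0, 0, 0, 0, 0, 0], [0, 0, 0, 0, 0, 0], [0, 0, 0, 0, 0, 0], [0, 0, 0, 0, 0, 0]]], hand=0.35)

```text
time_s: 15.72
tcp_pos: [0.6071, -0.0475, 0.0729]
ee_rot: [[-0.0, -0.708, 0.707], [-0.0, 0.707, 0.708], [-1.0, 0.0, -0.0]]
wrist_force: [0.0, -0.0, -0.5]
gripper_width: 0.345
```

Emit:
play_rows(plan=[[[-2, 0, 0, 0, 0, 0], [-5, 0, 0, 0, 0, 0], [-9, 0, 0, 0, 0, 0], [-12, 0, 0, 0, 0, 0], [-12, 0, 0, 0, 0, 0]]])

```text
time_s: 16.35
tcp_pos: [0.6086, -0.0474, 0.1961]
ee_rot: [[0.007, -0.708, 0.706], [0.001, 0.706, 0.708], [-1.0, -0.004, 0.005]]
wrist_force: [0.3, 0.1, -0.1]
gripper_width: 0.348
```

```bash
python3 -c "
from h import *
to(652.3,195.8,200,135)"
```

```text
shift cm [-0.34 14.08 20.3 ] turn [0.006 0.029 0.024] | yaw 135.1 tcp [608.6 -47.4 196.1] t 16.35 w 0.348 j6 -55.7
```

Emit:
play_rows(plan=[[[0, 3, 4, 0, 0, 0], [0, 6, 8, 0, 0, 0], [0, 9, 12, 0, 0, 0], [0, 11, 16, 0, 0, 0], [0, 13, 18, 0, 0, 0]]], hand=1)

```text
time_s: 16.98
tcp_pos: [0.642, 0.1737, 0.1909]
ee_rot: [[-0.002, -0.708, 0.706], [-0.001, 0.706, 0.708], [-1.0, 0.001, -0.002]]
wrist_force: [0.1, -1.3, -0.1]
gripper_width: 0.835
```

```bash
python3 -c "
from h import *
to(652.3,195.8,130,135)
for n in('scene','top'):
    p,d=r.capture(n); cv2.imwrite('pics/%s8.png'%n,p[100:300,170:500] if n=='top' else p[80:280,200:530]); C=cam(n); W=cloud(C,d)
    a,b,c,e={'scene':(275,120,352,226),'top':(285,160,372,250)}[n]
    w=W[b:e,a:c].reshape(-1,3); q=w[(w[:,2]>.088)&(w[:,2]<.102)&(np.hypot(w[:,0]-.571,w[:,1]+.013)<.07)]
    A=np.c_[q[:,:2]-[.571,-.013],np.ones(len(q))]; print(n,len(q),np.linalg.lstsq(A,q[:,2],rcond=None)[0],cv2.minEnclosingCircle((q[:,:2]*1000).astype(np.float32)))
to(652.3,195.8,130,135)
"
```

```text
shift cm [6.09 0.83 2.3 ] turn [ 0.01  -0.013 -0.006] | yaw 135.1 tcp [642.  173.7 190.9] t 16.975 w 0.835 j6 -73.9
scene 858 [-0.00396362  0.00241704  0.09436136] ((572.0413208007812, -13.588669776916504), 56.49713134765625)
top 625 [0.00205888 0.0036359  0.09507817] ((570.504638671875, -14.44965934753418), 55.8455696105957)
shift cm [6.08 0.74 2.29] turn [ 0.023 -0.012 -0.008] | yaw 135.2 tcp [641.6 174.4 190.9] t 17.075 w 0.923 j6 -73.9
```

View pics/scene8.png

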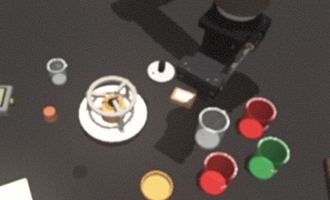

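View pics/top8.png

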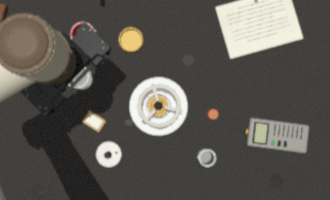

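Emit:
play_rows(plan=[[[1.5, 0.4, 1.2, 0, 0, 0], [3, 0.75, 2.3, 0, 0, 0], [4.5, 0.75, 2.3, 0, 0, 0], [6, 0.75, 2.3, 0, 0, 0], [6, 0.75, 2.3, 0, 0, 0]]])

```text
time_s: 17.7
tcp_pos: [0.6521, 0.1924, 0.1309]
ee_rot: [[-0.004, -0.707, 0.707], [-0.002, 0.707, 0.707], [-1.0, 0.001, -0.004]]
wrist_force: [0.0, 0.3, -0.1]
gripper_width: 1.001
```

```bash
python3 -c "
from h import *
to(652.3,195.8,30,135)
C=cam('wrist');p,d=r.capture('wrist'); cv2.imwrite('pics/w9.png',p)
W=cloud(C,d).reshape(-1,3); q=W[(W[:,2]>.07)&(W[:,2]<.088)&(np.hypot(W[:,0]-.652,W[:,1]-.196)<.05)][:,:2]*1000
from scipy.optimize import least_squares
f=least_squares(lambda p:np.hypot(*(q-p).T)-28.7,[652,196],loss='soft_l1');print(len(q),f.x)
"
```

```text
shift cm [10.09  0.22  0.29] turn [-0.    -0.021 -0.008] | yaw 135.0 tcp [652.1 192.4 130.9] t 17.7 w 1.001 j6 -75.0
1511 [651.90416534 195.78191387]
```

View pics/w9.png

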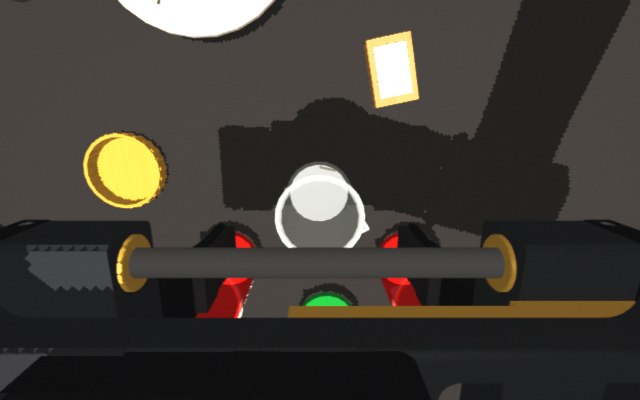

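Emit:
play_rows(plan=[[[2.5, 0.2, 0.3, 0, 0, 0], [5, 0.2, 0.3, 0, 0, 0], [7.5, 0.2, 0.3, 0, 0, 0], [10, 0.2, 0.3, 0, 0, 0], [10, 0.2, 0.3, 0, 0, 0]]])

```text
time_s: 18.38
tcp_pos: [0.6529, 0.1962, 0.0317]
ee_rot: [[-0.003, -0.707, 0.707], [-0.001, 0.707, 0.707], [-1.0, 0.001, -0.003]]
wrist_force: [-0.5, -0.3, 0.5]
gripper_width: 1.003
```

```bash
python3 -c "
from h import *
to(652.1,195.8,30,135)
print(r.sense()['wrist_force'])"
```

```text
shift cm [ 0.18  0.03 -0.09] turn [ 0.002 -0.018 -0.006] | yaw 135.0 tcp [652.9 196.2  31.7] t 18.375 w 1.003 j6 -75.2
[-0.49622311 -0.3158916   0.52908432]
```

Emit:
play_rows(plan=[[[0, 0, -0.05, 0, 0, 0], [0, 0, -0.05, 0, 0, 0], [0, 0, -0.05, 0, 0, 0], [0, 0, -0.05, 0, 0, 0], [0, 0, -0.05, 0, 0, 0]]], hand=0)

```text
time_s: 19.0
tcp_pos: [0.6538, 0.1967, 0.0339]
ee_rot: [[0.001, -0.708, 0.706], [0.0, 0.706, 0.708], [-1.0, -0.0, 0.001]]
wrist_force: [-1.1, 1.0, 4.3]
gripper_width: 0.691
```

Emit:
play_rows(plan=[[[-1, 0, 0, 0, 0, 0], [-3, 0, 0, 0, 0, 0], [-6, 0, 0, 0, 0, 0], [-9, 0, 0, 0, 0, 0], [-12, 0, 0, 0, 0, 0]]])

```text
time_s: 19.62
tcp_pos: [0.6532, 0.1963, 0.1539]
ee_rot: [[-0.001, -0.708, 0.707], [-0.0, 0.707, 0.708], [-1.0, 0.0, -0.001]]
wrist_force: [-0.7, 0.9, -0.9]
gripper_width: 0.693
```

```bash
python3 -c "
from h import *
to(571.2,-13.6,180,135)
print(r.sense()['wrist_force'])"
```

```text
shift cm [ -2.6   -9.03 -20.65] turn [ 0.004 -0.003 -0.002] | yaw 135.0 tcp [653.2 196.3 153.9] t 19.625 w 0.693 j6 -75.2
[-0.66181726  0.89403647 -0.88108217]
```

Emit:
play_rows(plan=[[[-1, -0.5, -1.5, 0, 0, 0], [-2, -2, -5, 0, 0, 0], [-2.6, -4, -9, 0, 0, 0], [-2.6, -6, -13, 0, 0, 0], [-2.6, -7.5, -17, 0, 0, 0]]])

```text
time_s: 20.25
tcp_pos: [0.5844, 0.0209, 0.178]
ee_rot: [[-0.002, -0.707, 0.707], [-0.0, 0.707, 0.707], [-1.0, 0.002, -0.002]]
wrist_force: [0.0, -0.5, -1.5]
gripper_width: 0.692
```

Emit:
play_rows(plan=[[[0, -1, -2, 0, 0, 0], [0, -1.4, -3, 0, 0, 0], [0, -1.4, -3.3, 0, 0, 0], [0, -1.4, -3.3, 0, 0, 0], [0, -1.4, -3.3, 0, 0, 0]]])

```text
time_s: 20.88
tcp_pos: [0.5734, -0.0092, 0.1789]
ee_rot: [[0.0, -0.708, 0.706], [0.0, 0.706, 0.708], [-1.0, 0.0, 0.0]]
wrist_force: [-0.3, 0.6, -1.3]
gripper_width: 0.687
```

```bash
python3 -c "
from h import *
to(571.2,-13.8,140,135)
p,d=r.capture('wrist'); cv2.imwrite('pics/w10.png',p)
p,d=r.capture('scene'); cv2.imwrite('pics/s10.png',cv2.resize(p[60:260,220:420],None,fx=2.9,fy=2.9))
to(571.2,-13.8,140,135)"
```

```text
shift cm [ 3.89 -0.17 -0.48] turn [ 0.011  0.    -0.   ] | yaw 135.1 tcp [573.4  -9.2 178.9] t 20.875 w 0.687 j6 -60.1
shift cm [ 3.89 -0.16 -0.46] turn [ 0.01 -0.   -0.  ] | yaw 135.1 tcp [573.3  -9.4 178.9] t 20.975 w 0.695 j6 -60.1
```

View pics/w10.png

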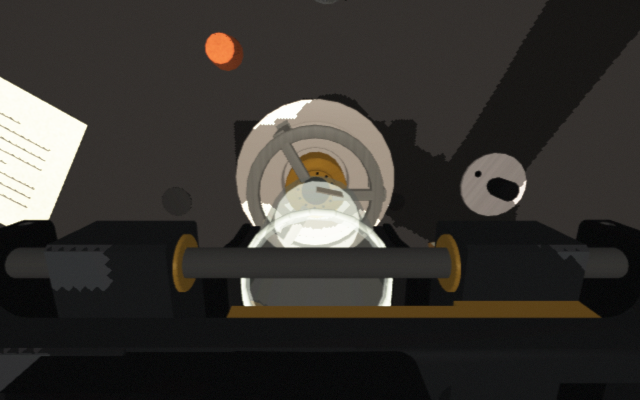

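View pics/s10.png

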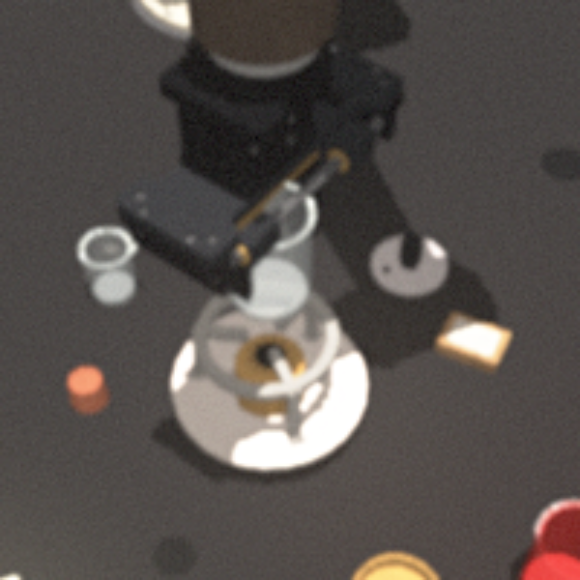

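Emit:
play_rows(plan=[[[1, -0.15, -0.3, 0, 0, 0], [2, -0.15, -0.3, 0, 0, 0], [3, -0.15, -0.3, 0, 0, 0], [3.9, -0.15, -0.3, 0, 0, 0], [3.9, -0.15, -0.3, 0, 0, 0]]])

```text
time_s: 21.6
tcp_pos: [0.5714, -0.0134, 0.1389]
ee_rot: [[-0.002, -0.708, 0.707], [-0.0, 0.707, 0.708], [-1.0, 0.001, -0.002]]
wrist_force: [-0.6, -0.3, -1.1]
gripper_width: 0.691
```

Emit:
play_rows(plan=[[[0.3, 0, 0, 0, 0, 0], [0.6, 0, 0, 0, 0, 0], [0.8, 0, 0, 0, 0, 0], [0.9, 0, 0, 0, 0, 0], [0.9, 0, 0, 0, 0, 0]]])

```text
time_s: 22.22
tcp_pos: [0.572, -0.0132, 0.131]
ee_rot: [[-0.0, -0.708, 0.707], [-0.0, 0.707, 0.708], [-1.0, 0.0, -0.0]]
wrist_force: [-0.8, 0.3, -0.9]
gripper_width: 0.695
```

```bash
python3 -c "
from h import *
to(572.2,-12.8,127,135)
print(r.sense()['wrist_force'])"
```

```text
shift cm [0.4  0.01 0.05] turn [ 0.005 -0.    -0.   ] | yaw 135.0 tcp [572.  -13.2 131. ] t 22.225 w 0.695 j6 -59.8
[-0.7742315   0.2900946  -0.88706207]
```

Emit:
play_rows(plan=[[[0.1, 0, 0, 0, 0, 0], [0.2, 0, 0, 0, 0, 0], [0.2, 0, 0, 0, 0, 0]]])

```text
time_s: 22.6
tcp_pos: [0.5719, -0.0132, 0.1289]
ee_rot: [[-0.0, -0.708, 0.707], [-0.0, 0.707, 0.708], [-1.0, 0.0, -0.0]]
wrist_force: [0.4, 0.6, -0.8]
gripper_width: 0.688
```

Emit:
play_rows(plan=[[[0.1, 0, 0, 0, 0, 0], [0.1, 0, 0, 0, 0, 0], [0.1, 0, 0, 0, 0, 0]]])

```text
time_s: 22.98
tcp_pos: [0.572, -0.0132, 0.128]
ee_rot: [[-0.0, -0.708, 0.707], [0.0, 0.707, 0.708], [-1.0, 0.0, 0.0]]
wrist_force: [1.0, -0.5, -1.0]
gripper_width: 0.689
```

Emit:
play_rows(plan=[[[0.1, 0, 0, 0, 0, 0], [0.1, 0, 0, 0, 0, 0], [0.1, 0, 0, 0, 0, 0]]])

```text
time_s: 23.35
tcp_pos: [0.572, -0.0132, 0.1279]
ee_rot: [[0.0, -0.708, 0.706], [-0.0, 0.706, 0.708], [-1.0, -0.0, 0.0]]
wrist_force: [-2.5, 0.8, 5.9]
gripper_width: 0.689
```

Emit:
play_rows(plan=[[[0.1, 0, 0, 0, 0, 0], [0.1, 0, 0, 0, 0, 0], [0.1, 0, 0, 0, 0, 0]]])

```text
time_s: 23.72
tcp_pos: [0.572, -0.0133, 0.1278]
ee_rot: [[0.001, -0.708, 0.706], [-0.0, 0.706, 0.708], [-1.0, -0.001, 0.0]]
wrist_force: [-4.3, 0.5, 9.8]
gripper_width: 0.685
```

Emit:
play_rows(plan=[[[-0.15, 0, 0, 0, 0, 0], [-0.15, 0, 0, 0, 0, 0]]])

```text
time_s: 23.98
tcp_pos: [0.5721, -0.0132, 0.1279]
ee_rot: [[0.0, -0.708, 0.707], [0.0, 0.707, 0.708], [-1.0, -0.0, 0.0]]
wrist_force: [-2.5, -0.1, 4.8]
gripper_width: 0.693
```

Emit:
play_rows(plan=[[[0, 0, 0, 0, 0, 0], [0, 0, 0, 0, 0, 0], [0, 0, 0, 0, 0, 0], [0, 0, 0, 0, 0, 0], [0, 0, 0, 0, 0, 0]]], hand=1)

```text
time_s: 24.6
tcp_pos: [0.572, -0.0132, 0.1274]
ee_rot: [[-0.0, -0.708, 0.707], [0.0, 0.707, 0.708], [-1.0, 0.0, -0.0]]
wrist_force: [-0.3, 0.3, 0.8]
gripper_width: 0.993
```

Emit:
play_rows(plan=[[[-2, 0, 0, 0, 0, 0], [-4, 0, 0, 0, 0, 0], [-7, 0, 0, 0, 0, 0], [-10, 0, 0, 0, 0, 0], [-12, 0, 0, 0, 0, 0]]])

```text
time_s: 25.22
tcp_pos: [0.5724, -0.0132, 0.2492]
ee_rot: [[0.002, -0.708, 0.707], [0.0, 0.707, 0.708], [-1.0, -0.001, 0.002]]
wrist_force: [0.5, 0.5, -0.2]
gripper_width: 0.999
```

```bash
python3 -c "
from h import *
to(444.5,125.4,110,135)"
```

```text
shift cm [13.9  18.86  0.75] turn [0.005 0.01  0.007] | yaw 135.0 tcp [572.4 -13.2 249.2] t 25.225 w 0.999 j6 -59.8
```

Emit:
play_rows(plan=[[[0, 4, 0.2, 0, 0, 0], [0, 9, 0.4, 0, 0, 0], [2, 14, 0.7, 0, 0, 0], [6, 18, 0.7, 0, 0, 0], [10, 18.8, 0.7, 0, 0, 0]]])

```text
time_s: 25.85
tcp_pos: [0.4427, 0.1259, 0.1474]
ee_rot: [[0.002, -0.71, 0.705], [0.002, 0.705, 0.71], [-1.0, -0.0, 0.002]]
wrist_force: [-0.4, 0.9, -0.5]
gripper_width: 0.997
```

```bash
python3 -c "
from h import *
to(444.5,125.4,110,135)"
```

```text
shift cm [ 3.74 -0.17  0.08] turn [0.021 0.014 0.001] | yaw 135.2 tcp [442.7 125.9 147.4] t 25.85 w 0.997 j6 -81.0
```

Emit:
play_rows(plan=[[[1.5, -0.1, 0.1, 0, 0, 0], [3.4, -0.1, 0.1, 0, 0, 0], [3.4, -0.1, 0.1, 0, 0, 0], [3.4, -0.1, 0.1, 0, 0, 0]]])

```text
time_s: 26.35
tcp_pos: [0.4458, 0.1248, 0.1142]
ee_rot: [[0.001, -0.708, 0.706], [0.0, 0.706, 0.708], [-1.0, -0.0, 0.001]]
wrist_force: [-0.4, 0.2, -0.6]
gripper_width: 0.998
```

```bash
python3 -c "
from h import *
to(444.5,125.4,16,135)
C=cam('wrist');p,d=r.capture('wrist'); cv2.imwrite('pics/w11.png',p)
W=cloud(C,d).reshape(-1,3); q=W[(W[:,2]>.007)&(W[:,2]<.016)&(np.hypot(W[:,0]-.444,W[:,1]-.125)<.045)&(d.ravel()>0)]
print(len(q),cv2.minEnclosingCircle((q[:,:2]*1000).astype(np.float32)),q[:,2].mean())
for n,b in (('scene',(275,110,352,226)),('top',(285,160,372,250))):
    p,d=r.capture(n); cv2.imwrite('pics/%s11.png'%n,p); a=b; w=cloud(cam(n),d)[a[1]:a[3],a[0]:a[2]].reshape(-1,3)
    k=w[(w[:,2]>.166)&(w[:,2]<.185)&(np.hypot(w[:,0]-.571,w[:,1]+.013)<.06)][:,:2]*1000
    from scipy.optimize import least_squares
    f=least_squares(lambda p:np.hypot(*(k-p).T)-28.7,[571,-13],loss='soft_l1');print(n,len(k),f.x)
"
```

```text
shift cm [ 9.82  0.14 -0.06] turn [0.006 0.007 0.003] | yaw 135.1 tcp [445.8 124.8 114.2] t 26.35 w 0.998 j6 -80.8
4059 ((444.8130187988281, 126.1317138671875), 33.8386116027832) 0.008512544051256328
scene 298 [572.2498736 -13.8460816]
top 164 [570.13943365 -14.80752865]
```

View pics/w11.png

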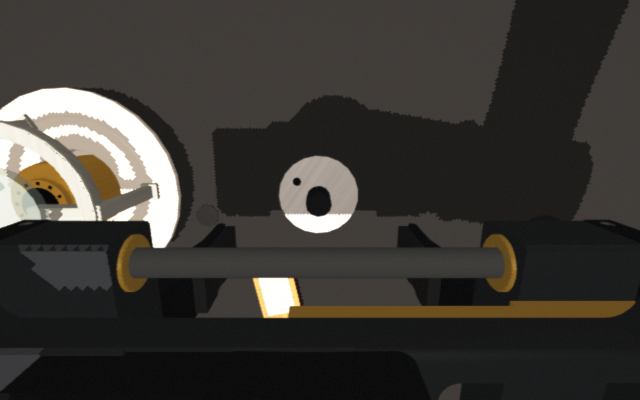

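View pics/scene11.png

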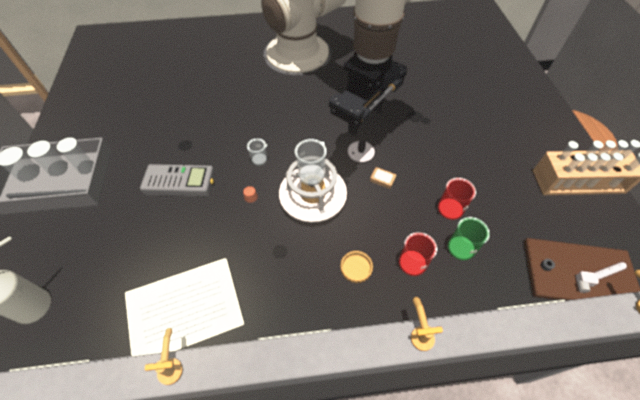

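Emit:
play_rows(plan=[[[2.5, 0.15, 0, 0, 0, 0], [5, 0.15, 0, 0, 0, 0], [7.5, 0.15, 0, 0, 0, 0], [9.6, 0.15, 0, 0, 0, 0], [9.6, 0.15, 0, 0, 0, 0]]], hand=0.6)

```text
time_s: 27.12
tcp_pos: [0.4437, 0.1252, 0.0168]
ee_rot: [[-0.002, -0.708, 0.707], [-0.002, 0.707, 0.708], [-1.0, 0.0, -0.003]]
wrist_force: [0.4, 0.2, 0.3]
gripper_width: 0.614
```

Emit:
play_rows(plan=[[[0, 0, 0, 0, 0, 0], [0, 0, 0, 0, 0, 0], [0, 0, 0, 0, 0, 0], [0, 0, 0, 0, 0, 0], [0, 0, 0, 0, 0, 0]]], hand=0)

```text
time_s: 27.75
tcp_pos: [0.4444, 0.1258, 0.0179]
ee_rot: [[0.001, -0.708, 0.706], [0.0, 0.706, 0.708], [-1.0, -0.0, 0.001]]
wrist_force: [-0.2, 0.2, 3.2]
gripper_width: 0.22
```

```bash
python3 -c "
from h import *
to(444.7,125.8,16,135)"
```

```text
shift cm [ 0.19 -0.02  0.02] turn [0.006 0.003 0.001] | yaw 135.1 tcp [444.4 125.8  17.9] t 27.75 w 0.22 j6 -81.0
```

Emit:
play_rows(plan=[[[-2, 0, 0, 0, 0, 0], [-6, 0, 0, 0, 0, 0], [-11, 0, 0, 0, 0, 0], [-16, 0, 0, 0, 0, 0], [-21, 0, 0, 0, 0, 0]]])

```text
time_s: 28.38
tcp_pos: [0.4437, 0.1253, 0.229]
ee_rot: [[-0.0, -0.708, 0.707], [0.0, 0.707, 0.708], [-1.0, 0.0, -0.0]]
wrist_force: [0.9, -0.1, -1.1]
gripper_width: 0.22
```

```bash
python3 -c "
from h import *
to(571,-14,225,135); print(r.sense()['wrist_force'])"
```

```text
shift cm [  0.39 -18.86  -0.86] turn [ 0.004 -0.002 -0.002] | yaw 135.0 tcp [443.7 125.3 229. ] t 28.375 w 0.22 j6 -81.0
[ 0.86377258 -0.13947866 -1.10228919]
```

Emit:
play_rows(plan=[[[0, -3, -0.2, 0, 0, 0], [0, -7, -0.4, 0, 0, 0], [0, -11, -0.6, 0, 0, 0], [0, -15, -0.8, 0, 0, 0], [0, -18, -0.9, 0, 0, 0]]])

```text
time_s: 29.0
tcp_pos: [0.5657, -0.0092, 0.2268]
ee_rot: [[-0.001, -0.707, 0.707], [-0.0, 0.707, 0.707], [-1.0, 0.001, -0.001]]
wrist_force: [-0.2, 0.1, -0.8]
gripper_width: 0.219
```

Emit:
play_rows(plan=[[[0, -0.7, 0, 0, 0, 0], [0, -0.7, 0, 0, 0, 0], [0, -0.7, 0, 0, 0, 0], [0, -0.7, 0, 0, 0, 0]]])

```text
time_s: 29.5
tcp_pos: [0.5698, -0.0122, 0.2278]
ee_rot: [[0.0, -0.709, 0.706], [0.0, 0.706, 0.709], [-1.0, -0.0, 0.0]]
wrist_force: [-0.6, -0.2, -0.4]
gripper_width: 0.218
```

```bash
python3 -c "
from h import *
to(571.2,-14,186,135)
C=cam('wrist');p,d=r.capture('wrist'); cv2.imwrite('pics/w12.png',p); 
p,d=r.capture('scene'); cv2.imwrite('pics/s12.png',cv2.resize(p[60:260,220:420],None,fx=2.9,fy=2.9))
to(571.2,-14,186,135)"
```

```text
shift cm [ 4.18 -0.23 -0.03] turn [0.012 0.002 0.   ] | yaw 135.1 tcp [569.8 -12.2 227.8] t 29.5 w 0.218 j6 -59.9
shift cm [ 4.18 -0.21 -0.03] turn [0.01  0.002 0.001] | yaw 135.1 tcp [569.9 -12.3 227.8] t 29.6 w 0.223 j6 -59.9
```

View pics/w12.png

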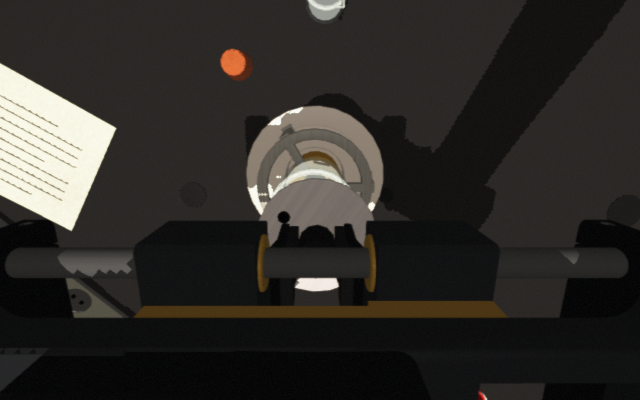

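View pics/s12.png

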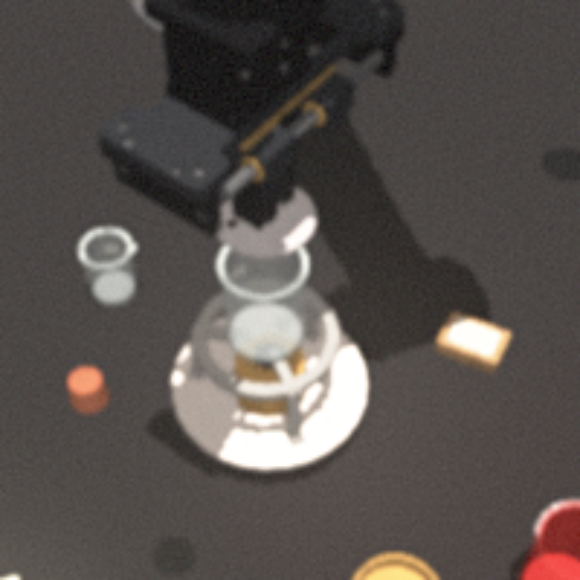

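Emit:
play_rows(plan=[[[1, -0.22, 0, 0, 0, 0], [2, -0.22, 0, 0, 0, 0], [2.8, -0.22, 0, 0, 0, 0], [3.3, -0.22, 0, 0, 0, 0], [3.3, -0.22, 0, 0, 0, 0]]])

```text
time_s: 30.22
tcp_pos: [0.5716, -0.0145, 0.194]
ee_rot: [[-0.001, -0.708, 0.707], [-0.0, 0.707, 0.708], [-1.0, 0.001, -0.001]]
wrist_force: [-0.2, -0.1, -1.4]
gripper_width: 0.22
```

Emit:
play_rows(plan=[[[0.2, 0, 0, 0, 0, 0], [0.4, 0, 0, 0, 0, 0], [0.6, 0, 0, 0, 0, 0], [0.7, 0, 0, 0, 0, 0], [0.7, 0, 0, 0, 0, 0]]])

```text
time_s: 30.85
tcp_pos: [0.5717, -0.0144, 0.1874]
ee_rot: [[-0.0, -0.708, 0.707], [-0.0, 0.707, 0.708], [-1.0, 0.0, -0.0]]
wrist_force: [0.6, 0.2, -0.7]
gripper_width: 0.218
```

```bash
python3 -c "
from h import *
to(571.4,-14,186,135); print(r.sense()['wrist_force'])"
```

```text
shift cm [0.14 0.05 0.01] turn [ 0.005 -0.001 -0.   ] | yaw 135.0 tcp [571.7 -14.4 187.4] t 30.85 w 0.218 j6 -59.7
[ 0.63163852  0.18945624 -0.68534538]
```

Emit:
play_rows(plan=[[[0.1, 0, 0, 0, 0, 0], [0.15, 0, 0, 0, 0, 0], [0.15, 0, 0, 0, 0, 0]]])

```text
time_s: 31.22
tcp_pos: [0.5718, -0.0144, 0.186]
ee_rot: [[0.0, -0.708, 0.707], [0.0, 0.707, 0.708], [-1.0, -0.0, 0.0]]
wrist_force: [0.2, 0.1, -1.0]
gripper_width: 0.218
```

Emit:
play_rows(plan=[[[0.1, 0, 0, 0, 0, 0], [0.1, 0, 0, 0, 0, 0], [0.1, 0, 0, 0, 0, 0]]])

```text
time_s: 31.6
tcp_pos: [0.572, -0.0145, 0.1859]
ee_rot: [[0.001, -0.708, 0.706], [-0.0, 0.706, 0.708], [-1.0, -0.001, 0.001]]
wrist_force: [-2.3, 0.3, 6.5]
gripper_width: 0.214
```

Contact at the seated height (186 mm expected). Back off a little, release, rise.

Emit:
play_rows(plan=[[[-0.05, 0, 0, 0, 0, 0], [-0.05, 0, 0, 0, 0, 0]]])

```text
time_s: 31.85
tcp_pos: [0.572, -0.0145, 0.1859]
ee_rot: [[0.001, -0.708, 0.706], [-0.0, 0.706, 0.708], [-1.0, -0.001, 0.0]]
wrist_force: [-1.5, -0.2, 4.7]
gripper_width: 0.221
```

Emit:
play_rows(plan=[[[0, 0, 0, 0, 0, 0], [0, 0, 0, 0, 0, 0], [0, 0, 0, 0, 0, 0], [0, 0, 0, 0, 0, 0], [0, 0, 0, 0, 0, 0]]], hand=0.6)

```text
time_s: 32.48
tcp_pos: [0.5718, -0.0144, 0.1854]
ee_rot: [[-0.0, -0.708, 0.707], [0.0, 0.707, 0.708], [-1.0, 0.0, -0.0]]
wrist_force: [0.1, -0.7, -0.2]
gripper_width: 0.591
```

Emit:
play_rows(plan=[[[-2, 0, 0, 0, 0, 0], [-5, 0, 0, 0, 0, 0], [-8, 0, 0, 0, 0, 0], [-11, 0, 0, 0, 0, 0], [-11, 6, 0, 0, 0, 0]]])

```text
time_s: 33.1
tcp_pos: [0.5318, 0.0274, 0.2974]
ee_rot: [[0.005, -0.705, 0.71], [0.001, 0.71, 0.705], [-1.0, -0.003, 0.004]]
wrist_force: [-0.2, 1.5, -1.9]
gripper_width: 0.602
```

Emit:
play_rows(plan=[[[0, 5, 0, 0, 0, 0], [0, 10, 0, 0, 0, 0], [0, 15, 0, 0, 0, 0], [0, 18, 0, 0, 0, 0], [0, 18, 0, 0, 0, 0]]])

```text
time_s: 33.72
tcp_pos: [0.4009, 0.1561, 0.2961]
ee_rot: [[0.001, -0.71, 0.704], [0.001, 0.704, 0.71], [-1.0, 0.0, 0.001]]
wrist_force: [0.7, 0.0, -1.4]
gripper_width: 0.602
```

```bash
python3 -c "
from h import *
to(571.4,-14,186,135)
B={'scene':(270,80,360,226),'top':(270,150,385,260)}
for n in B:
    p,d=r.capture(n); a,b,c,e=B[n]; cv2.imwrite('pics/%s13.png'%n,cv2.resize(p[b-10:e+10,a-10:c+10],None,fx=3,fy=3)); cv2.imwrite('pics/%s13f.png'%n,p)
    w=cloud(cam(n),d)[b:e,a:c].reshape(-1,3); D=np.hypot(w[:,0]-.571,w[:,1]+.014)
    for nm,lo,hi,R in(('lid disc',.172,.187,.045),('knob',.195,.215,.03),('support',.088,.1,.065)):
        q=w[(w[:,2]>lo)&(w[:,2]<hi)&(D<R)]
        if len(q)<10: print(n,nm,len(q)); continue
        A=np.c_[q[:,:2]-[.571,-.014],np.ones(len(q))]; c0=cv2.minEnclosingCircle((q[:,:2]*1000).astype(np.float32))
        print(n,nm,len(q),'plane',np.linalg.lstsq(A,q[:,2],rcond=None)[0].round(4),c0)
"
```

```text
shift cm [ 11.   -24.08  -0.09] turn [ 0.024  0.008 -0.   ] | yaw 135.2 tcp [400.9 156.1 296.1] t 33.725 w 0.602 j6 -87.8
scene lid disc 586 plane [-0.0062  0.0011  0.1794] ((572.3469848632812, -14.317278861999512), 34.523136138916016)
scene knob 103 plane [-0.4947 -0.03    0.2087] ((573.4393920898438, -13.849311828613281), 9.971498489379883)
scene support 593 plane [-0.0067  0.0007  0.0947] ((572.3872680664062, -13.58639907836914), 56.334197998046875)
top lid disc 610 plane [0.0036 0.0007 0.1792] ((570.8095092773438, -14.966405868530273), 33.90950012207031)
top knob 61 plane [ 0.0099 -0.0413  0.2089] ((571.4376220703125, -15.002118110656738), 9.698326110839844)
top support 537 plane [0.0024 0.0029 0.095 ] ((570.6278076171875, -14.397536277770996), 55.92192459106445)
```

View pics/scene13.png

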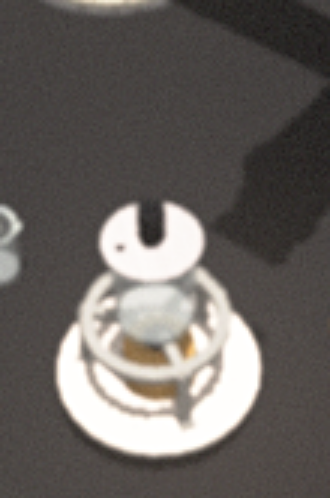

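View pics/scene13f.png

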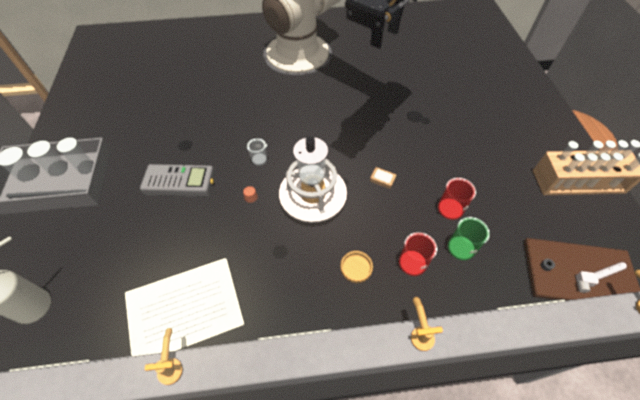

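The full scene picture shows the lid on the beaker at (310,150), with the stack on the stand at (313,193) and every bystander where it was. The lid disc is level at 179 mm, against about 178 mm expected. The arm is clear of everything.

```bash
python3 -c "
from h import *
print(r.finish_job())"
```

```text
the job is handed in; nothing more can be done
None
```

I built the stack in the required order: burner into the well, support over it, larger beaker on the support, lid on the beaker. I then backed the arm off and handed the job in. The run took about 34 s of the 131 s allowed; handing in gives no verdict.

| Part | What the last depth checks showed |
|---|---|
| Burner | About 1–2 mm off the stand's centre, checked only right after it was placed. The support and beaker hid it from measurement later. |
| Support | Level to within 0.007 rad, ring top at about 95 mm (94 expected), within about 1.5 mm of the stand's centre. |
| Beaker | Rim centre within 1 mm of the support's axis, measured before the lid went on. It was set down gently, with at most about 10 N at the wrist. |
| Lid | Level to within 0.006 rad, disc top at about 179 mm (178 expected), within 1 mm of the beaker's axis. |

None of these checks failed. The two fixed cameras disagreed by up to 2 mm in position, which fits their stated calibration error. In the final picture the bystanders and the coloured look-alikes are where they started and the robot touches nothing.

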